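Set the working angle with the gauge on the practice stud

TASK

Pick up the angle gauge by its grip, set it upright and gently on the middle of the sprung practice stud so that the stud goes part-way down, and then rock it there until its swinging pointer settles on the mark whose colour matches the pot standing on the palette's black square. Finish while still gripping the gauge and holding it so, pointer at rest on the mark, with the stud clearly pressed but well short of its stop and nothing but the gripper and stud carrying the gauge. Leave the pots and everything else on the bench where they are.

Things in the scene. Friction and masses are not known exactly. Their poses are not given: they have to be found in the camera images.
- gauge_grip (a point): Loose hand angle gauge, about 0.35 kg, standing upright. This point: centre of its black rubber grip, 24 x 24 mm in section, 84 to 146 mm above the shoe's underside (this point 116 mm). Below it a black dial housing 84 mm wide (y), 16 mm thick (x), 10 to 86 mm up. z points up; x out of the white dial face, roughly away from the robot; y across it. Grip it from above, closing along y.
- gauge_foot (a point): Centre of the underside of the gauge's flat shoe, 50 mm (x) by 80 mm (y) by 10 mm thick; same axes as the grip.
- pointer (a joint): Red pendulum pointer on the dial, hanging plumb; swings about 2 s after a movement. Rad: 0 with the gauge upright, positive when its tip is toward the dial's +y side. Turning the gauge by -0.2 about its own x axis (top leaning to +y) reads +0.2.
- dial_pivot (a point): Pivot of the pointer on the dial face, 78 mm above the shoe's underside, 10 mm out along x. Coloured marks stand on an arc 55 mm below it: blue centred at pointer value -0.30, green +0.20, orange +0.40 rad; each mark is 0.10 rad wide.
- station: Timber offcut block fixed to the bench, 110 x 90 x 35 mm (x, y, z), with a brass collar (radius 22 mm, up to 45 mm) that guides the stud. Origin under its centre.
- stud_top (a point): Top centre of the skin-coloured practice stud, 75 mm above the bench unpressed; goes down with the stud. Head 44 x 44 mm with two round ribs along x, 12 mm across, 9 mm either side of the middle: the +y one peaks at this point's height, the -y one 2.5 mm lower, so the gauge cannot stand true on it by itself. The gauge may be turned either way on it.
- stud (a joint): How far the sprung stud is pressed down, m: 0 = up, 0.014 = at its stop. About 0.5 N to start moving it, then 0.5 N per mm; the gauge's bare weight presses it about 6 mm.
- palette_spot (a point): Centre of the black square (46 mm) at the robot-side end of the fixed steel palette (130 x 100 x 6 mm). The pot standing on it names the mark. The other two pots stand on the white spots, about 74 mm away.
- pot_blue_center (a point): Loose closed pigment pot with blue lid, 32 mm across, 28 mm tall; this point is at half height. Leave it where it is.
- pot_green_center (a point): Loose closed pigment pot with green lid, 32 mm across, 28 mm tall; this point is at half height. Leave it where it is.
- pot_orange_center (a point): Loose closed pigment pot with orange lid, 32 mm across, 28 mm tall; this point is at half height. Leave it where it is.
- machine: Loose black tattoo machine with two coils, about 160 mm long, lying at the far side. Bystander; origin under its frame.
- soap: Loose green soap bottle, 60 mm across, 130 mm tall. Bystander; origin under its centre.
- dropper: Loose blue dropper bottle, 36 mm across, 90 mm tall. Bystander; origin under its centre.
- rinse_cup: Loose white plastic cup, 72 mm across, 75 mm tall. Bystander; origin under its centre.
- tape_roll: Loose blue tape roll, 60 mm across, 25 mm tall. Bystander; origin under its centre.

How it is judged:
On the way, in this order (a step that is already met when the one before it is completed fails the run):
1. the gauge is gripped and lifted off the bench (contact force between gauge and the fingers above 1 N and height (world z) of gauge_foot above 0.03 m), for 0.1 s.
2. the held gauge stands upright (within 0.12 rad, pointer within 0.1 rad of zero) on the partly pressed stud (contact force between gauge and the fingers above 2 N and height (world z) of gauge_foot above 0.045 m and contact force between gauge and station above 0.7 N and horizontal distance between gauge_foot and stud_top below 0.022 m and value of joint stud between 0.002 and 0.0115 m and angle between gauge_grip's own z axis and vertical below 0.12 rad and value of joint pointer between -0.1 and 0.1 rad), for 0.2 s.
3. the gauge is rocked on the stud until the pointer is at rest on the matching mark (contact force between gauge and the fingers above 2 N and height (world z) of gauge_foot above 0.045 m and contact force between gauge and station above 0.7 N and horizontal distance between gauge_foot and stud_top below 0.022 m and value of joint stud between 0.002 and 0.0115 m and ((horizontal distance between pot_blue_center and palette_spot below 0.025 m and value of joint pointer between -0.35 and -0.25 rad) or (horizontal distance between pot_green_center and palette_spot below 0.025 m and value of joint pointer between 0.15 and 0.25 rad) or (horizontal distance between pot_orange_center and palette_spot below 0.025 m and value of joint pointer between 0.35 and 0.45 rad)) and velocity of joint pointer between -0.25 and 0.25 rad/s), for 0.5 s.
At the end, for the whole second after the job is handed in: Gauge gripped (over 2 N), resting on the stud (over 0.7 N, centres within 22 mm, shoe over 45 mm up), stud pressed 2 to 11.5 mm, pointer within 0.05 rad of the centre of the mark matching the pot on the black square and slower than 0.25 rad/s (all of step 3); the arm keeps its last pose, push and grip.
It fails at once if a pigment pot is moved over 20 mm (distance of any of pot_blue_center, pot_green_center, pot_orange_center from where it was at the start of the episode above 0.02 m).
It fails at once if another thing on the bench is moved over 20 mm (distance of any of machine, soap, dropper, rinse_cup, tape_roll from where it was at the start of the episode above 0.02 m).
It fails at once if the gauge is slammed or forced onto the stud block (over 30 N) (contact force between gauge and station above 30 N).
It also fails if it takes over 48 s, if anything falls off the work surface, if the arm or the gripper's body presses on something with over 40 N, if the wrist force passes 120 N, or if a joint passes its speed limit or range.

ROBOT

A 7-joint arm with a two-finger parallel gripper is mounted at the origin on the work surface. World frame = base frame: x ahead of the robot, y to its left, z up, the work surface at z = 0. Lengths are in m, angles in rad, forces in N, time in s.
With the tool pointing down it reaches from about 0.425 to 0.925 m from the base axis. Payload 6.8 kg.
Tool frame: the origin (TCP) lies between the finger pads; the fingertips stand 22 mm ahead of it and the grasp point (between the pads) lies 3 mm ahead of it; z points along the fingers, y is the direction in which the jaws open and shut (so a half turn about z gives the same grasp; the last joint's range is limited). The gripper opens to 85 mm and grips with 20 to 120 N. Pads are 22 mm wide; open, the fingers measure 114 mm over their backs; the gripper's body (76 mm by 85 mm) begins 54 mm behind the grasp point. The pads swing forward as they close: fully open they stand 13 mm farther back than shut.
Start: joints at [1.1, 0.477, 0.022, 1.555, -0.011, 1.109, -0.083], TCP at [0.24, -0.631, 0.253] pointing down, gripper open.
Joint ranges: [-2.96, 2.96], [-0.34, 2.1], [-1.41, 1.46], [0.24, 2.44], [-1.37, 4.51], [0.17, 1.92], [-2.96, 2.96]. Speed limits (rad/s): [2.39, 2.39, 3.14, 3.14, 3.14, 3.14, 3.14].

INTERFACE

Orientations are given as a unit quaternion [w, x, y, z].
In Python, from station import bot gives the robot as it stands. The module is installed in compiled form; this text tells all that it offers.
- The arm moves only by the tool drive_tool, never from a script. Its argument "series" is one flat list of numbers, 7 for each row, row after row: the opening, from -1 (shut) to 1 (fully open), then the shift along the tool's x, y, z in mm, then the turn, a rotation vector about the tool's x, y, z in rad. In form: [jaw, x, y, z, wx, wy, wz, jaw, x, y, z, wx, wy, wz, ...]. A call has 1 to 12 rows; each row shifts and turns the commanded pose from where the row before left it, along the tool's axes as they then stand; what a row does not reach is not made up. A row lasts 1/8 s, in which the tool goes at most 62.5 mm and 10.7 degrees, less where a joint would pass 70% of its speed; a pose out of reach is approached as far as the arm can. A call with a gripper value outside its range is refused whole. The fingers move at their own pace and stop on an object; "force" is the grip in N (left out, the last holds). Time passes only in rows, so rows that do not move let the fingers close. It gives the time, the measured TCP pose, the force and the opening at its end, in the units of the state.
- bot.get_obs(): the state, without advancing time (a new reading comes with each control period).
- bot.read_camera(name): name is "scene" or "side" or "wrist"; returns a dict with "pixels" (480x640x3 uint8, blue, green, red), "camera_matrix" (3x3 intrinsics, pixels), "rvec" (rotation vector, rad) and "tvec" (3), from world to camera coordinates, as OpenCV has them. Camera axes: x right, y down, z forward; pixel columns grow to the right and rows downward; lengths in m; the calibration is good to about 2 mm. A picture is of the moment at which its call begins. There is no depth.
- bot.hand_in(): hands the job in, once; it reports no verdict.
The state is a dict: "t": time; "q": joint angles; "joint_vel": joint speeds; "joint_torque": joint torques, N m; "eef_pos": TCP position; "tool_rot": TCP orientation; "contact_force": force on the tool from outside, world axes, zero at the start; "torque": the same for the moment, N m; "gripper_width": opening from 0.0 (shut) to 1.0 (fully open).
Only numpy, scipy, OpenCV 4.12 (cv2) and the standard library are available. Lean on these libraries where they do the work, as an engineer would, in place of code of your own. Each camera call takes 0.05 s, during which the arm holds its last target. There are 200 camera calls.

## Working session

There is one attempt and no reset: what is moved stays moved. The work goes in short steps, Python scripts to look and compute and a tool call to move; the robot and the scene stay as the last step left them, time stands still between calls to the robot, and variables do not carry over. Pictures are saved under pics/ and viewed, about 8 in all and at most 12, crops included, and the job is handed in when it is done.

Besides the shell and the picture viewer there is one more tool, called after "Call:" by a JSON object that holds its "fn" and its "kwargs". drive_tool: Moves the arm, as the interface text tells. Its arguments: {"type":"object","properties":{"series":{"type":"array"},"force":{"type":"number"}},"required":["series"]}

```bash
mkdir -p pics; cat > h.py <<'E'
import numpy as np,cv2
from station import bot
def cam(n):
    c=bot.read_camera(n); R=cv2.Rodrigues(np.array(c['rvec'],float))[0]
    return dict(im=c['pixels'],K=np.array(c['camera_matrix'],float),R=R,t=np.array(c['tvec'],float).ravel())
def ray(c,u,v):
    d=c['R'].T@(np.linalg.inv(c['K'])@[u,v,1.]); return -c['R'].T@c['t'],d/np.linalg.norm(d)
def onz(c,u,v,z):
    o,d=ray(c,u,v); return o+d*(z-o[2])/d[2]
def two(c1,p1,c2,p2):
    o1,d1=ray(c1,*p1);o2,d2=ray(c2,*p2)
    s=np.linalg.lstsq(np.c_[d1,-d2],o2-o1,rcond=None)[0]
    a,b=o1+s[0]*d1,o2+s[1]*d2
    return (a+b)/2,np.linalg.norm(a-b)
def proj(c,P):
    p=c['K']@(c['R']@np.asarray(P,float)+c['t']); return p[:2]/p[2]
def save(c,n): cv2.imwrite('pics/'+n+'.png',c['im'])
E
python3 - <<'E'
from h import *
import pickle
D={n:cam(n) for n in('scene','side','wrist')}
pickle.dump(D,open('d0.pkl','wb'))
for n in D: save(D[n],n+'0'); print(n,-D[n]['R'].T@D[n]['t'])
o=bot.get_obs(); print({k:np.round(v,3) for k,v in o.items()})
E
```

```text
scene [ 1.25664957 -0.16895276  1.08095044]
side [ 0.52759292 -0.88566784  0.7639011 ]
wrist [ 0.30069506 -0.60656008  0.3733099 ]
{'t': np.float64(0.15), 'q': array([ 1.1  ,  0.478,  0.022,  1.556, -0.012,  1.109, -0.083]), 'joint_vel': array([-0.001,  0.   , -0.002, -0.003, -0.002,  0.   , -0.002]), 'joint_torque': array([ 3.0000e-03, -5.9693e+01,  1.6100e+00, -2.8149e+01,  1.3000e-02,
        7.0000e-03, -0.0000e+00]), 'eef_pos': array([ 0.239, -0.631,  0.253]), 'tool_rot': array([-0.001,  0.984,  0.18 , -0.   ]), 'contact_force': array([-0.566,  0.213,  0.571]), 'torque': array([0.   , 0.02 , 0.042]), 'gripper_width': np.float64(1.007)}
```

View pics/scene0.png

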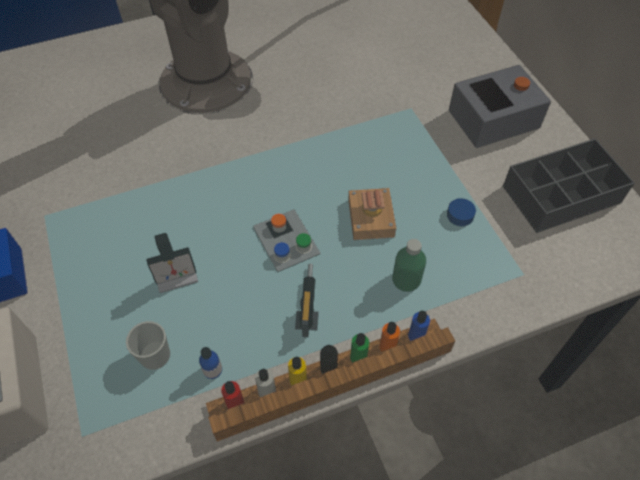

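View pics/side0.png

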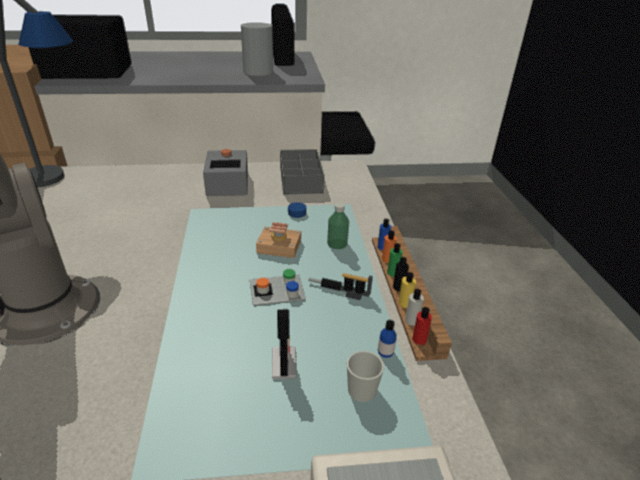

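The scene view shows the orange pot on the black square (279,222) at the robot-side end of the palette, so the target is orange, +0.40. The gauge grip is near (165,245), and the stud is at (372,200). In the side view the grip is at (283,325) and the stud at (279,230). I'll zoom in next.

```bash
python3 - <<'E'
import pickle,cv2,numpy as np
D=pickle.load(open('d0.pkl','rb'))
def cr(n,x,y):return cv2.resize(D[n]['im'][y:y+75,x:x+100],(400,300),interpolation=cv2.INTER_CUBIC)
o=np.vstack([np.hstack([cr('scene',120,225),cr('scene',325,175)]),np.hstack([cr('side',235,305),cr('side',230,205)])])
cv2.imwrite('pics/crops.png',cv2.convertScaleAbs(o,alpha=1.3))
E
```

```text
(no output)
```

View pics/crops.png

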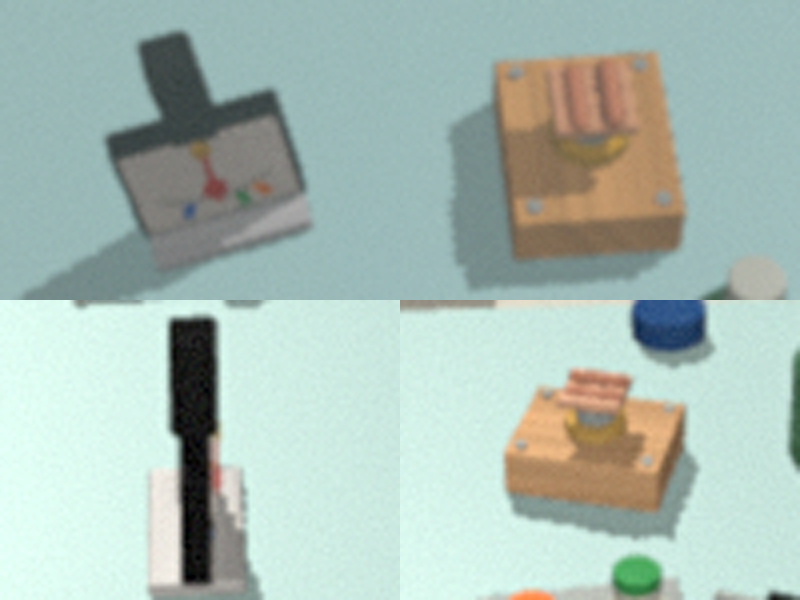

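The crops give clean corners for the shoe, grip top, block and ribs. In the scene view the marks run blue, green, orange from left to right, so the dial's +y is on the image right. Next I triangulate.

```bash
cat > m.py <<'E'
from h import *
import pickle
np.set_printoptions(precision=4,suppress=True)
D=pickle.load(open('d0.pkl','rb'));S,L=D['scene'],D['side']
def a(x,y):return (120+x/4-.4,225+y/4-.4)
def b(x,y):return (325+(x-400)/4-.4,175+y/4-.4)
def c(x,y):return (235+x/4-.4,305+(y-300)/4-.4)
def d(x,y):return (230+(x-400)/4-.4,205+(y-300)/4-.4)
f1,f2=onz(S,*a(160,269),0),onz(S,*a(312,228),0)
print('shoe front',f1,f2,np.linalg.norm(f2-f1),np.arctan2(f2[1]-f1[1],f2[0]-f1[0]))
g1,g2=onz(L,*c(153,595),0),onz(L,*c(245,590),0)
print('shoe side',g1,g2,np.linalg.norm(g2-g1),np.arctan2(g2[1]-g1[1],g2[0]-g1[0]))
print('grip corner',two(S,a(187,32),L,c(170,318)), two(S,a(140,42),L,c(170,325)))
# station top corners in both: scene TL(-x,-y) TR(-x,+y) BR BL
sc=[b(497,62),b(657,54),b(684,213),b(513,224)]
sd=[d(508,458),d(537,388),d(686,403),d(658,475)]
P=[]
for p,q in zip(sc,sd):
    r,e=two(S,p,L,q);P.append(r);print('blk',r,e, onz(S,*p,.035),onz(L,*q,.035))
P=np.array(P);print('ctr',P.mean(0),[np.linalg.norm(P[i]-P[(i+1)%4]) for i in range(4)])
v=(P[2]-P[1]+P[3]-P[0]);print('yaw x',np.arctan2(v[1],v[0]))
# ribs: peaks of lines (midline) scene, at z .075/.0725
for p in [(577,67),(581,131),(612,63),(620,129)]:print('rib',onz(S,*b(*p),.075))
E
python3 m.py; python3 - <<'E'
import pickle,cv2,numpy as np
D=pickle.load(open('d0.pkl','rb'))
o=np.hstack([cv2.resize(D[n]['im'][y:y+30,x:x+40],(400,300),interpolation=cv2.INTER_CUBIC) for n,x,y in(('scene',355,184),('side',263,218))])
cv2.imwrite('pics/stud.png',o)
E
```

```text
shoe front [ 0.5723 -0.2546  0.    ] [ 0.5774 -0.1765  0.    ] 0.07832278917865397 1.505571791773151
shoe side [ 0.5302 -0.2516  0.    ] [ 0.5771 -0.2524  0.    ] 0.04686291622162479 -0.01641856176101105
grip corner (array([ 0.5435, -0.2027,  0.1439]), np.float64(0.0008683727313163532)) (array([ 0.5453, -0.2224,  0.1542]), np.float64(0.005659574090978381))
blk [0.4992 0.1915 0.0331] 0.0069538749449045084 [0.4967 0.1931 0.035 ] [0.5017 0.1841 0.035 ]
blk [0.5229 0.2774 0.0326] 0.0009789365305388092 [0.524  0.2767 0.035 ] [0.5232 0.2729 0.035 ]
blk [0.6286 0.2429 0.0375] 0.001957169336812902 [0.6261 0.2445 0.035 ] [0.6295 0.2453 0.035 ]
blk [0.6018 0.1572 0.0359] 0.003268932156968187 [0.5995 0.1585 0.035 ] [0.6029 0.1564 0.035 ]
ctr [0.5631 0.2173 0.0348] [np.float64(0.08909373550330214), np.float64(0.11133537878170222), np.float64(0.08976297940870373), np.float64(0.10819172162452027)]
yaw x -0.3196605905706326
rib [0.5444 0.217  0.075 ]
rib [0.5837 0.2017 0.075 ]
rib [0.5488 0.2351 0.075 ]
rib [0.59   0.2209 0.075 ]
```

View pics/stud.png

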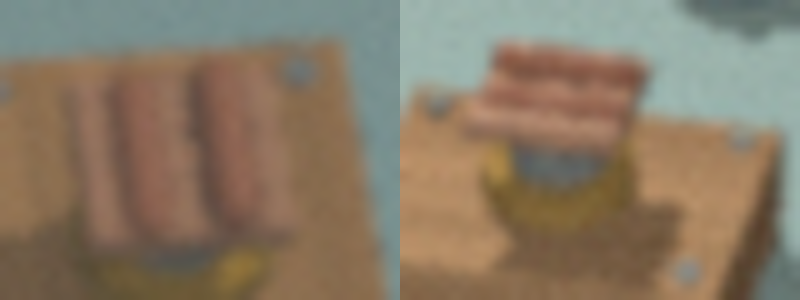

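Findings:
- **Gauge:** foot at about (0.553, -0.214), yaw about -0.045. The grip top measured 0.144 to 0.154 m, against 0.146 in the text.
- **Station and stud:** station yaw about -0.32, stud centre about (0.565, 0.218), block top measured at 0.035.

I'll move above the gauge first.

Call:
{"fn": "drive_tool", "kwargs": {"series": [1, 44, -28, 0, 0, 0, 0, 1, 44, -28, 0, 0, 0, 0, 1, 44, -28, 0, 0, 0, 0, 1, 44, -28, 0, 0, 0, 0, 1, 44, -28, 0, 0, 0, 0, 1, 44, -28, 0, 0, 0, 0, 1, 44, -28, 0, 0, 0, 0, 1, 44, -28, 0, 0, 0, 0, 1, 44, -28, 0, 0, 0, 0, 1, 44, -28, 0, 0, 0, 0], "force": 60}}

```text
t: 1.4
eef_pos: [0.5522, -0.2118, 0.2531]
tool_rot: [0.0, 0.984, 0.18, -0.0]
contact_force: [0.9, -1.1, -0.6]
gripper_width: 1.0
```

Call:
{"fn": "drive_tool", "kwargs": {"series": [1, 0, 0, 0, 0, 0, 0.14, 1, 0, 0, 0, 0, 0, 0.14, 1, 0, 0, 0, 0, 0, 0.13, 1, 0, 0, 0, 0, 0, 0, 1, 0, 0, 0, 0, 0, 0]}}

```text
t: 2.02
eef_pos: [0.5515, -0.2131, 0.2532]
tool_rot: [-0.0, 1.0, -0.022, -0.0]
contact_force: [0.3, -0.8, -0.5]
gripper_width: 0.999
```

```bash
cat >> h.py <<'E'
from scipy.spatial.transform import Rotation as Ro
def state():
    o=bot.get_obs();w=o['tool_rot'];return o,np.array(o['eef_pos']),Ro.from_quat([w[1],w[2],w[3],w[0]])
def target(x,y,z,yaw,lean=0):
    # tool down, tool x along yaw; lean>0: top toward gauge +y
    R=Ro.from_euler('z',yaw)*Ro.from_euler('x',-lean)*Ro.from_euler('x',np.pi); return np.array([x,y,z]),R
def go(*a):
    o,p,R=state();P,T=target(*a)
    print('t',round(o['t'],2),'pos',p,'shift mm',R.inv().apply(P-p)*1000,'turn',(R.inv()*T).as_rotvec(),'w',o['gripper_width'],'F',o['contact_force'],'q',np.round(o['q'],2))
np.set_printoptions(precision=4,suppress=True)
E
python3 - <<'E'
from h import *
go(.553,-.2135,.253,-.045)
c=cam('wrist');save(c,'w1')
for P in [(.553,-.2135,.146),(.566,.218,.075)]: print(proj(c,P))
E
```

```text
t 2.02 pos [ 0.5515 -0.2131  0.2532] shift mm [1.5614 0.3234 0.1864] turn [-0.      0.0002  0.0003] w 0.9987244404963815 F [ 0.2593 -0.8264 -0.4833] q [ 0.34  0.34 -0.1   1.76  0.04  1.04 -1.39]
[321.1602 237.0268]
[-225.2126  220.6188]
```

View pics/w1.png

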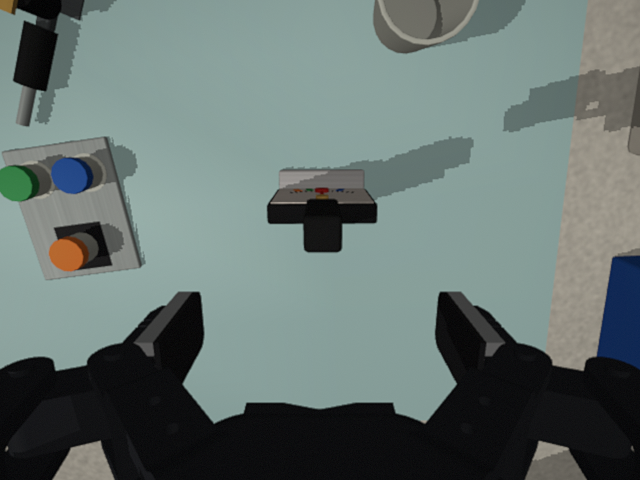

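The wrist view puts the grip top at about (323,234). I predicted (321,237), so it agrees to about 1 mm. The shoe edge is square to the image, so the yaw is good. I'll descend and grip.

Call:
{"fn": "drive_tool", "kwargs": {"series": [1, 2.5, 0, 30, 0, 0, 0, 1, 0, 0, 30, 0, 0, 0, 1, 0, 0, 30, 0, 0, 0, 1, 0, 0, 20, 0, 0, 0, 1, 0, 0, 15, 0, 0, 0, 1, 0, 0, 9, 0, 0, 0, 1, 0, 0, 0, 0, 0, 0], "force": 60}}

```text
t: 2.95
eef_pos: [0.5539, -0.2133, 0.119]
tool_rot: [-0.0, 1.0, -0.023, -0.0]
contact_force: [0.1, -0.4, -0.7]
gripper_width: 1.003
```

Call:
{"fn": "drive_tool", "kwargs": {"series": [-1, 0, 0, 0, 0, 0, 0, -1, 0, 0, 0, 0, 0, 0, -1, 0, 0, 0, 0, 0, 0, -1, 0, 0, 0, 0, 0, 0, -1, 0, 0, 0, 0, 0, 0, -1, 0, 0, 0, 0, 0, 0, -1, 0, 0, 0, 0, 0, 0, -1, 0, 0, 0, 0, 0, 0], "force": 60}}

```text
t: 3.95
eef_pos: [0.5543, -0.2136, 0.1196]
tool_rot: [0.0, 1.0, -0.024, 0.0]
contact_force: [-0.1, -1.3, 4.8]
gripper_width: 0.274
```

Gripped at about 23 mm opening. I'll lift and look.

Call:
{"fn": "drive_tool", "kwargs": {"series": [-1, 0, 0, -10, 0, 0, 0, -1, 0, 0, -20, 0, 0, 0, -1, 0, 0, -20, 0, 0, 0, -1, 0, 0, -20, 0, 0, 0, -1, 0, 0, -20, 0, 0, 0, -1, 0, 0, -10, 0, 0, 0, -1, 0, 0, 0, 0, 0, 0]}}

```text
t: 4.82
eef_pos: [0.5541, -0.213, 0.2195]
tool_rot: [-0.0, 1.0, -0.023, 0.0]
contact_force: [0.5, 0.4, -4.0]
gripper_width: 0.277
```

```bash
python3 - <<'E'
from h import *
go(.565,.2175,.2196,-.32)
S=cam('scene');print('soap',onz(S,408,285,0)); print('dial pivot px',0)
E
```

```text
t 4.83 pos [ 0.5541 -0.213   0.2195] shift mm [  -9.2716 -430.5628   -0.0718] turn [-0.0001 -0.0003  0.2731] w 0.2770133558354999 F [ 0.4503  0.4197 -3.9819] q [ 0.34  0.38 -0.1   1.79  0.05  0.98 -1.4 ]
soap [0.743  0.2204 0.    ]
dial pivot px 0
```

Call:
{"fn": "drive_tool", "kwargs": {"series": [-1, 0, -20, 0, 0, 0, 0, -1, -1, -39, 0, 0, 0, 0, -1, -1, -39, 0, 0, 0, 0, -1, -1, -39, 0, 0, 0, 0, -1, -1, -39, 0, 0, 0, 0, -1, -1, -39, 0, 0, 0, 0, -1, -1, -39, 0, 0, 0, 0, -1, -1, -39, 0, 0, 0, 0, -1, -1, -39, 0, 0, 0, 0, -1, -1, -39, 0, 0, 0, 0, -1, 0, -39, 0, 0, 0, 0, -1, 0, -20, 0, 0, 0, 0]}}

```text
t: 6.38
eef_pos: [0.5638, 0.2204, 0.2186]
tool_rot: [-0.001, 1.0, -0.021, -0.001]
contact_force: [0.1, -0.7, -3.8]
gripper_width: 0.271
```

Call:
{"fn": "drive_tool", "kwargs": {"series": [-1, 0, 0, 0, 0, 0, 0.07, -1, 0, 0, 0, 0, 0, 0.07, -1, 0, 0, 0, 0, 0, 0.07, -1, 0, 0, 0, 0, 0, 0.063, -1, 0, 0, 0, 0, 0, 0, -1, 0, 0, 0, 0, 0, 0, -1, 0, 0, 0, 0, 0, 0]}}

```text
t: 7.25
eef_pos: [0.5653, 0.2166, 0.2192]
tool_rot: [0.0, 0.987, -0.159, -0.0]
contact_force: [-0.0, 0.1, -3.5]
gripper_width: 0.272
```

```bash
python3 - <<'E'
from h import *
import pickle
go(.565,.2175,.2196,-.32)
D={n:cam(n) for n in('scene','side')};pickle.dump(D,open('d1.pkl','wb'))
for n in D: print(n,proj(D[n],(.565,.2175,.075)))
def cr(n,x,y):return cv2.resize(D[n]['im'][y:y+100,x:x+66],(396,600),interpolation=cv2.INTER_CUBIC)
cv2.imwrite('pics/c2.png',cv2.convertScaleAbs(np.hstack([cr('scene',340,130),cr('side',245,150)]),alpha=1.3))
E
```

```text
t 7.25 pos [0.5653 0.2166 0.2192] shift mm [-0.5688 -0.7906 -0.3888] turn [0.0002 0.0001 0.0003] w 0.27236925822861524 F [-0.0173  0.1419 -3.4826] q [-0.32  0.41 -0.2   1.75  0.09  0.99 -2.44]
scene [373.1158 198.4468]
side [278.8581 224.4805]
```

View pics/c2.png

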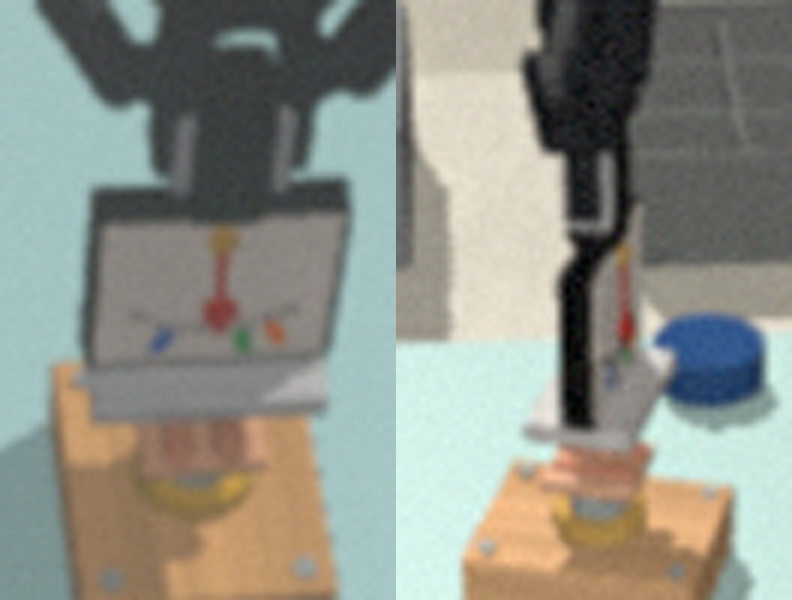

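The gauge hangs upright over the stud with the pointer plumb. Scene crop: shoe bottom edge at (95-328, about 416), stud head (140-268, 430-470). I'll descend, then press slowly.

Call:
{"fn": "drive_tool", "kwargs": {"series": [-1, -0.5, -0.5, 8, 0, 0, 0, -1, 0, 0, 8, 0, 0, 0, -1, 0, 0, 5, 0, 0, 0, -1, 0, 0, 2, 0, 0, 0, -1, 0, 0, 0, 0, 0, 0, -1, 0, 0, 0, 0, 0, 0, -1, 0, 0, 0, 0, 0, 0]}}

```text
t: 8.22
eef_pos: [0.5652, 0.2174, 0.1966]
tool_rot: [-0.0, 0.987, -0.159, 0.0]
contact_force: [0.3, 0.1, -3.4]
gripper_width: 0.275
```

Call:
{"fn": "drive_tool", "kwargs": {"series": [-1, 0, 0, 1, 0, 0, 0, -1, 0, 0, 1, 0, 0, 0, -1, 0, 0, 1, 0, 0, 0, -1, 0, 0, 0, 0, 0, 0, -1, 0, 0, 0, 0, 0, 0]}}

```text
t: 8.85
eef_pos: [0.5651, 0.2173, 0.1934]
tool_rot: [-0.0, 0.987, -0.159, 0.0]
contact_force: [-0.4, -0.3, -3.3]
gripper_width: 0.274
```

Call:
{"fn": "drive_tool", "kwargs": {"series": [-1, 0, 0, 1, 0, 0, 0, -1, 0, 0, 1, 0, 0, 0, -1, 0, 0, 1, 0, 0, 0, -1, 0, 0, 0, 0, 0, 0, -1, 0, 0, 0, 0, 0, 0]}}

```text
t: 9.48
eef_pos: [0.5651, 0.2173, 0.1904]
tool_rot: [-0.0, 0.987, -0.159, 0.0]
contact_force: [-0.2, -0.2, -1.3]
gripper_width: 0.27
```

```bash
python3 - <<'E'
from h import *
import pickle
go(.565,.2175,.1886,-.32)
D={n:cam(n) for n in('scene','side')};pickle.dump(D,open('d2.pkl','wb'))
def cr(n,x,y):return cv2.resize(D[n]['im'][y:y+75,x:x+50],(400,600),interpolation=cv2.INTER_CUBIC)
cv2.imwrite('pics/c3.png',cv2.convertScaleAbs(np.hstack([cr('scene',348,150),cr('side',255,180)]),alpha=1.3))
E
```

```text
t 9.47 pos [0.5651 0.2173 0.1904] shift mm [-0.1743 -0.1304  1.7973] turn [-0.0001 -0.0002 -0.0002] w 0.2700280075955041 F [-0.1762 -0.2494 -1.2857] q [-0.32  0.44 -0.19  1.78  0.1   0.94 -2.45]
```

View pics/c3.png

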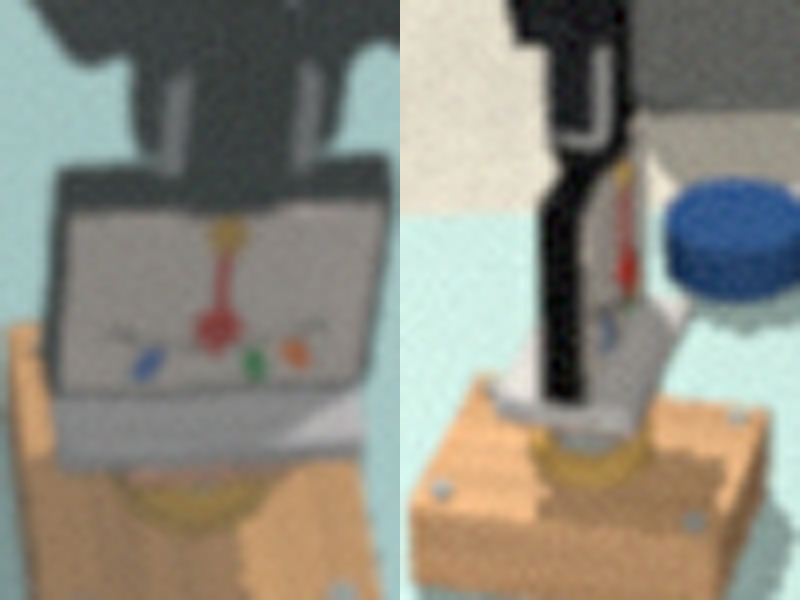

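First contact came at about TCP z 0.193. Now about 2.2 N of the gauge's weight is on the stud, roughly 3.5 mm pressed, with the pointer plumb. I'll press 2 mm more and hold for step 2, then tilt in stages about the foot centre.

Call:
{"fn": "drive_tool", "kwargs": {"series": [-1, 0, 0, 1, 0, 0, 0, -1, 0, 0, 1, 0, 0, 0, -1, 0, 0, 0, 0, 0, 0, -1, 0, 0, 0, 0, 0, 0, -1, 0, 0, 0, 0, 0, 0, -1, 0, 0, 0, 0, 0, 0, -1, 0, 0, 0, 0, 0, 0, -1, 0, 0, 0, 0, 0, 0, -1, 0, 0, 0, 0, 0, 0, -1, 0, 0, 0, 0, 0, 0]}}

```text
t: 10.82
eef_pos: [0.5651, 0.2173, 0.1883]
tool_rot: [-0.0, 0.987, -0.159, 0.0]
contact_force: [-0.1, -0.2, -0.1]
gripper_width: 0.273
```

```bash
python3 - <<'E'
from h import *
import pickle
go(.565,.2175,.188,-.32)
D=pickle.load(open('d2.pkl','rb'));S=D['scene']
for p in [(62,472),(365,460)]: print(onz(S,348+p[0]/8-.4,150+p[1]/8-.4,.0716))
for p in [(62,472),(365,460)]: print(onz(S,348+p[0]/8-.4,150+p[1]/8-.4,.0716)-[.025*np.cos(.32),-.025*np.sin(.32),0])
F=[]
for i in range(8): F.append(bot.get_obs()['contact_force'][2])
print(F)
E
```

```text
t 10.82 pos [0.5651 0.2173 0.1883] shift mm [-0.1557 -0.1585  0.3085] turn [-0.0001 -0.0001 -0.0002] w 0.27300946074009813 F [-0.148  -0.1863 -0.0548] q [-0.32  0.44 -0.19  1.78  0.1   0.93 -2.45]
[0.5734 0.1737 0.0716]
[0.5987 0.2481 0.0716]
[0.5496 0.1816 0.0716]
[0.575  0.256  0.0716]
[np.float64(-0.054770928031897564), np.float64(-0.054770928031897564), np.float64(-0.054770928031897564), np.float64(-0.054770928031897564), np.float64(-0.054770928031897564), np.float64(-0.054770928031897564), np.float64(-0.054770928031897564), np.float64(-0.054770928031897564)]
```

The support force is about 3.4 N, so the stud is about 6 mm down and the foot is centred. I'll tilt the first half now.

Call:
{"fn": "drive_tool", "kwargs": {"series": [-1, 0, -6, -0.25, -0.05, 0, 0, -1, 0, -6, -0.25, -0.05, 0, 0, -1, 0, -6, -0.25, -0.05, 0, 0, -1, 0, -6, -0.25, -0.05, 0, 0, -1, 0, 0, 0, 0, 0, 0, -1, 0, 0, 0, 0, 0, 0]}}

```text
t: 11.58
eef_pos: [0.5726, 0.2412, 0.1876]
tool_rot: [0.097, 0.982, -0.158, -0.016]
contact_force: [-0.2, 2.8, -0.1]
gripper_width: 0.274
```

```bash
cat >> h.py <<'E'
def foot(h=.1188):
    o,p,R=state(); print('foot',p+R.apply([0,0,h]),'F',o['contact_force'],'T',o['torque'],'t',round(o['t'],2))
E
python3 - <<'E'
from h import *
foot();go(.565,.2173,.188,-.32,.2)
E
```

```text
foot [0.5653 0.2191 0.0711] F [-0.2083  2.7518 -0.1041] T [ 1.0666 -0.1288 -0.0146] t 11.57
t 11.57 pos [0.5726 0.2412 0.1876] shift mm [ 0.2883 24.6275  4.5445] turn [-0.0031  0.0001  0.0002] w 0.2735904385031443 F [-0.2083  2.7518 -0.1041] q [-0.46  0.53 -0.14  1.65  0.21  1.14 -2.58]
```

Call:
{"fn": "drive_tool", "kwargs": {"series": [-1, 0, -5.7, -0.3, -0.05, 0, 0, -1, 0, -5.7, -0.3, -0.05, 0, 0, -1, 0, -5.7, -0.3, -0.05, 0, 0, -1, 0, -5.7, -0.3, -0.05, 0, 0, -1, 0, 0, 0, 0, 0, 0, -1, 0, 0, 0, 0, 0, 0, -1, 0, 0, 0, 0, 0, 0, -1, 0, 0, 0, 0, 0, 0, -1, 0, 0, 0, 0, 0, 0, -1, 0, 0, 0, 0, 0, 0, -1, 0, 0, 0, 0, 0, 0, -1, 0, 0, 0, 0, 0, 0]}}

```text
t: 13.08
eef_pos: [0.5797, 0.2612, 0.1825]
tool_rot: [0.196, 0.968, -0.156, -0.032]
contact_force: [1.3, 4.6, -0.6]
gripper_width: 0.276
```

Call:
{"fn": "drive_tool", "kwargs": {"series": [-1, 0, 0, 0, 0, 0, 0, -1, 0, 0, 0, 0, 0, 0, -1, 0, 0, 0, 0, 0, 0, -1, 0, 0, 0, 0, 0, 0, -1, 0, 0, 0, 0, 0, 0, -1, 0, 0, 0, 0, 0, 0, -1, 0, 0, 0, 0, 0, 0, -1, 0, 0, 0, 0, 0, 0, -1, 0, 0, 0, 0, 0, 0, -1, 0, 0, 0, 0, 0, 0]}}

```text
t: 14.32
eef_pos: [0.5796, 0.2612, 0.1825]
tool_rot: [0.196, 0.968, -0.156, -0.032]
contact_force: [1.1, 5.2, -0.9]
gripper_width: 0.277
```

```bash
python3 - <<'E'
from h import *
import pickle
foot();go(.565,.2173,.188,-.32,.4)
D={n:cam(n) for n in('scene','side')};pickle.dump(D,open('d3.pkl','wb'))
def cr(n,x,y):return cv2.resize(D[n]['im'][y:y+75,x:x+50],(400,600),interpolation=cv2.INTER_CUBIC)
cv2.imwrite('pics/c4.png',cv2.convertScaleAbs(np.hstack([cr('scene',348,150),cr('side',255,180)]),alpha=1.3))
E
```

```text
foot [0.565  0.2173 0.073 ] F [ 1.1385  5.1978 -0.9496] T [ 1.6436 -0.6609  0.1121] t 14.32
t 14.32 pos [0.5796 0.2612 0.1825] shift mm [-0.0471 44.7394 12.8981] turn [ 0.      0.     -0.0002] w 0.27689907042723977 F [ 1.1385  5.1978 -0.9496] q [-0.57  0.64 -0.1   1.51  0.29  1.35 -2.66]
```

View pics/c4.png

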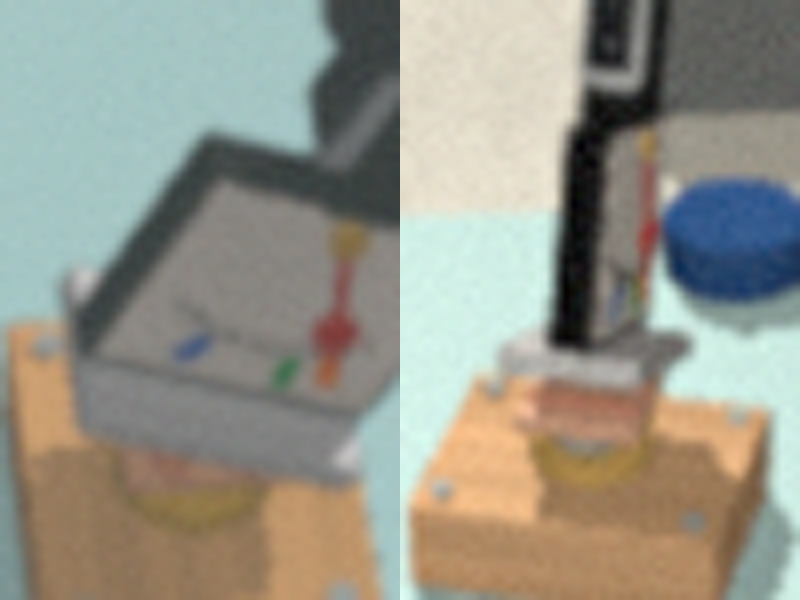

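The pointer hangs plumb, directly on the orange mark (crop (330,375)). The tool lean is 0.400 and the support force about 2.5 N, i.e. about 4 mm pressed. The 5 N sideways force is friction, so I'll ease that off and press about 1 mm deeper for margin.

Call:
{"fn": "drive_tool", "kwargs": {"series": [-1, 0, -0.7, 0.25, 0, 0, 0, -1, 0, -0.6, 0.25, 0, 0, 0, -1, 0, 0, 0, 0, 0, 0, -1, 0, 0, 0, 0, 0, 0, -1, 0, 0, 0, 0, 0, 0, -1, 0, 0, 0, 0, 0, 0, -1, 0, 0, 0, 0, 0, 0, -1, 0, 0, 0, 0, 0, 0, -1, 0, 0, 0, 0, 0, 0, -1, 0, 0, 0, 0, 0, 0, -1, 0, 0, 0, 0, 0, 0, -1, 0, 0, 0, 0, 0, 0]}}

```text
t: 15.92
eef_pos: [0.5799, 0.2619, 0.1815]
tool_rot: [0.196, 0.967, -0.156, -0.032]
contact_force: [0.2, -0.2, -0.1]
gripper_width: 0.273
```

Call:
{"fn": "drive_tool", "kwargs": {"series": [-1, 0, 0, 0, 0, 0, 0, -1, 0, 0, 0, 0, 0, 0, -1, 0, 0, 0, 0, 0, 0, -1, 0, 0, 0, 0, 0, 0, -1, 0, 0, 0, 0, 0, 0, -1, 0, 0, 0, 0, 0, 0, -1, 0, 0, 0, 0, 0, 0, -1, 0, 0, 0, 0, 0, 0, -1, 0, 0, 0, 0, 0, 0, -1, 0, 0, 0, 0, 0, 0, -1, 0, 0, 0, 0, 0, 0, -1, 0, 0, 0, 0, 0, 0]}}

```text
t: 17.42
eef_pos: [0.5799, 0.2621, 0.1815]
tool_rot: [0.196, 0.968, -0.156, -0.032]
contact_force: [0.2, -0.2, 0.5]
gripper_width: 0.27
```

```bash
python3 - <<'E'
from h import *
foot();go(.565,.2173,.188,-.32,.4)
D={n:cam(n) for n in('scene','side')}
def cr(n,x,y):return cv2.resize(D[n]['im'][y:y+75,x:x+50],(400,600),interpolation=cv2.INTER_CUBIC)
cv2.imwrite('pics/c5.png',cv2.convertScaleAbs(np.hstack([cr('scene',355,155),cr('side',260,185)]),alpha=1.3))
E
```

```text
foot [0.5653 0.2182 0.0721] F [ 0.1775 -0.1775  0.4515] T [ 0.2091 -0.1003 -0.0128] t 17.43
t 17.43 pos [0.5799 0.2621 0.1815] shift mm [-0.0468 45.9985 12.4186] turn [ 0.      0.0001 -0.0002] w 0.26968269423592606 F [ 0.1775 -0.1775  0.4515] q [-0.57  0.64 -0.1   1.5   0.29  1.35 -2.66]
```

View pics/c5.png

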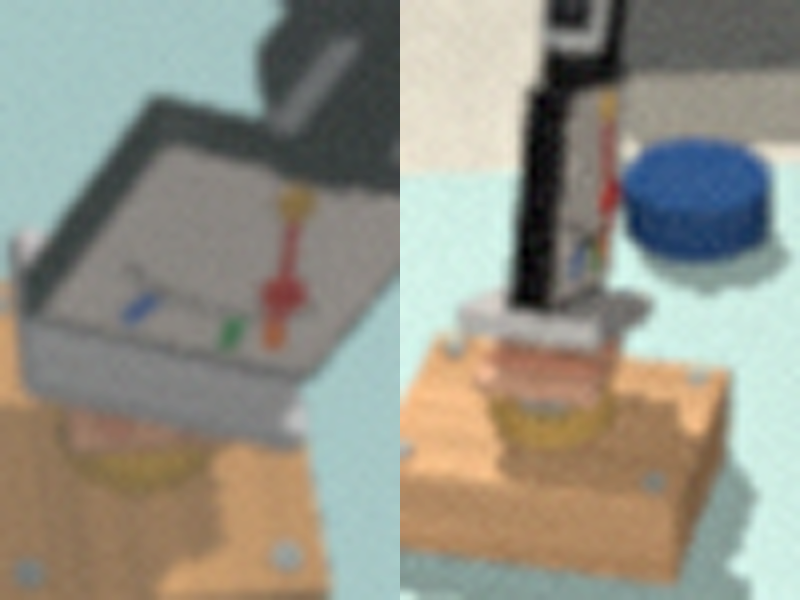

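The pointer is at rest on the orange mark: red bob at (283,295), mark at (275,330), in line with the pointer. The sideways force is gone. The vertical support is about 3.7 N, so the stud is about 6.5 mm down. I'll hand in.

```bash
python3 -c "
from h import *
print(bot.hand_in())"
```

```text
the job is handed in; nothing more can be done
None
```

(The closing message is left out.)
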